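# Set the air regulator of the casting pump to its mark and lock the knob

### The arm

A 7-joint arm with a two-finger parallel gripper is mounted at the origin on the work surface; the furniture and walls round the work are solid. World frame = base frame: x ahead of the robot, y to its left, z up, the work surface at z = 0. Lengths are in m, angles in rad, forces in N, time in s.
With the tool pointing down it reaches from about 0.4 to 0.85 m from the base axis. Payload 10.4 kg.
Tool frame: the origin (TCP) lies midway between the tips of the shut fingers; the grasp point (between the pads) lies 19 mm behind it; x points along the fingers, y is the direction in which the jaws open and shut, and the axes are right-handed (so a half turn about x gives the same grasp; the last joint's range is limited). The gripper opens to 87 mm and grips with 3 to 60 N. Pads are 19 mm wide; open, the fingers measure 117 mm over their backs; the gripper's body (75 mm by 190 mm) begins 51 mm behind the grasp point.
Start: joints at [-1.327, 0.332, -0.065, 1.46, 0.022, 1.35, -0.088], TCP at [0.165, 0.603, 0.223] pointing down, gripper open.
Joint ranges: [-2.6, 2.6], [-0.5, 2.12], [-1.47, 1.34], [0.16, 2.42], [-1.27, 4.41], [0.06, 2.06], [-2.6, 2.6]. Speed limits (rad/s): [2.22, 2.22, 2.79, 2.79, 3.14, 3.14, 3.14].

### API

Orientations are given as a unit quaternion [w, x, y, z].
In Python, from plant import robot gives the robot as it stands.
- The arm moves only by the shell command python3 -m pendant 'ROWS' [FORCE]. ROWS is JSON, a list of rows, each a list of 3 entries, a list of its own where there are three numbers: the gripper's target within -1 to 1 (fully open at 1, half-way at 0, shut at -1), then the shift along the tool's x, y, z normalised to -1 to 1, where 1 is 0.15 m, then the turn about the tool's x normalised to -1 to 1, where 1 is 45 degrees. In form: [[grip, [dx, dy, dz], spin], ...]. A call has 1 to 10 rows; each row is the pose to reach, as a shift and turn from the pose commanded when the call began, along the tool's axes at that moment; what a row does not reach only later rows make up. A row lasts 1/12 s, in which the tool goes at most 41.7 mm and 7.16 degrees, less where a joint would pass 70% of its speed; a pose out of reach is approached as far as the arm can. A call with a number of a shift or a turn outside -1 to 1 is refused whole. A call with a gripper value outside its range is refused whole. The fingers move at their own pace and stop on an object; FORCE is the grip in N (left out, the last holds). Time passes only in rows, so rows that repeat a pose let the fingers close. It gives the time, the measured TCP pose, the force and the opening at its end, in the units of the state.
- robot.sense(): the state, without advancing time (a new reading comes with each control period).
- robot.capture(name): name is "scene" or "top"; returns (picture, depth): 420x560x3 uint8, blue, green, red; 420x560 float32, m along the optical axis (not along the pixel's ray), 0 where there is no reading.
- robot.calibration(name): a dict with "intrinsics" (3x3 intrinsics, pixels), "origin" and "rotation" of the camera in the world. Camera axes: x right, y up, looking along -z (the intrinsics and any distortion apply to the point x, -y, -z); pixel columns grow to the right and rows downward; lengths in m; the calibration is good to about 2 mm. A picture is of the moment at which its call begins. calibration takes no time and is no camera call.
- robot.hand_in(): hands the job in, once; it reports no verdict.
Trained networks look in the newest picture that a camera, given by its name, has taken for a name from the list of things; names that differ only in an ending like _2 or _b are one class to them, and where a whole thing is asked for, a point or a joint stands for the part that bears it (a point fixed in the world has none). Each returns a list of dicts, best first, with "confidence" (0 to 1); they miss things now and then, are a little off and sometimes report something else, mostly with a low value. They report only what shows in the picture. A call takes as long as a camera call.
- robot.cut_out(camera, query): "region" (420x560 bool, what is visible of it) and "pixel" ([column, row] in pixels, amid what is visible of it).
The state is a dict: "clock": time; "joints": joint angles; "dq": joint speeds; "tau": joint torques, N m; "tcp_pos": TCP position; "eef_rot": TCP orientation; "wrist_force": force on the tool from outside, world axes, zero at the start; "moment": the same for the moment, N m; "gripper_width": opening from 0.0 (shut) to 1.0 (fully open).
Only numpy, scipy, OpenCV 4.12 (cv2) and the standard library are available. Lean on these libraries where they do the work, as an engineer would, in place of code of your own. Each camera call takes 0.05 s, during which the arm holds its last target.

### The job

Set the air regulator: turn its knob clockwise until the pointer stands at the long mark, with the knob still pushed in, and only then pull the knob out and lock it. Its lock notch lies somewhat past the mark, so hold the knob out against its spring and turn on slowly clockwise until you feel the pin drop into the notch, stop there without forcing the pin, and let go: the knob must stay out. Leave the other things on the bench where they are.

Things in the scene. Friction and masses are not known exactly. Their poses are not given: they have to be found in the camera images.
- regulator: compressed-air regulator, fixed: dark base plate 120 x 120 x 8 mm, grey block 74 mm wide, two brass pipe ports along its y axis (to 62 mm from the centre), small blank gauge on its -x side; on top a round bonnet 84 mm wide, its flat top 95 mm above the bench. Origin: centre of the underside; z up, along the knob's axis. The long mark is on the bonnet's -x side
- mark (a point): inner end of the long raised mark on the bonnet's top, 34 mm from the knob's axis: a dark steel bar 8.5 mm long, 3 mm wide, 3 mm high. The six short ticks, 3.5 mm long, at 15, 30, 45, 60 degrees before it and 30, 45 degrees past it (clockwise seen from above), are no setting marks
- spindle: turning part that carries the knob. Origin on the knob's axis at bench height; z up; its -x axis is the pointer's direction. It turns only about z, friction about 0.05 N m. The pointer starts 0.45 to 0.8 rad before the mark; clockwise seen from above (negative about z) brings it to the mark. End stops: 1.2 rad before and 0.9 rad past the mark
- pointer_tip (a point): tip of the knob's pointer nose, 32.5 mm from the knob's axis, on the skirt (pushed in: 99.5 mm above the bench)
- knob_top (a point): centre of the knob's top: 142 mm above the bench pushed in, 152 mm fully out. Black round knob with fine ribs: grip 40 mm wide and 40 mm tall (102 to 142 mm above the bench when pushed in) above a skirt 52 mm wide, 5 mm thick. A grey raised line on its top runs towards the pointer
- knob (a joint): how far the knob is out (up along its axis), m: 0 pushed in, 0.010 at its outer stop. 1.5 N friction and 0.8 N weight; it stays where left if no spring pulls. It carries a sprung pin: after 1 to 2 mm the pin meets a hidden ring, and further pulling works against a spring (2 N preload, 0.7 N per mm, some 8 N at full travel), which takes the knob back in when let go
- beaker: bystander: clay-coloured beaker, 76 mm wide, 81 mm tall; origin at the centre of its underside
- scraper: bystander: broad scraper lying flat, 195 mm long along its y axis, 27 mm high; origin under its centre
- tape: bystander: roll of tape lying flat, 98 mm wide, 25 mm high; origin at the centre of its underside
- tin: bystander: flat round white tin, 70 mm wide, 28 mm high; origin at the centre of its underside
- wedge: bystander: wooden wedge, 34 x 95 x 22 mm, long along its y axis; origin under its centre
- lock_ring (a point): centre of the hidden ring, on the axis 87 mm up. It has one notch, 0.08 to 0.63 rad clockwise past the mark, never seen. With the knob held out 7 to 10 mm and turned across it, the pin snaps in: the pull needed falls by 4 to 7 N, turning is blocked (0.05 rad play either way) and the knob stays out. Over 14 N on the pin (26 mm off the axis, some 0.35 N m on the knob) harms it

How it is judged:
On the way:
1. pointer at the long mark (within 0.2 rad) with the knob still pushed in (less than 3 mm out) (angle between the x axis of spindle and the x axis of regulator, either way round below 0.2 rad and value of joint knob below 0.003 m), for 0.1 s.
At the end, for the whole second after the job is handed in: the knob, let go, stays more than 6 mm out, locked in its notch, with the pointer within 0.75 rad of the long mark (value of joint knob above 0.006 m and angle between the x axis of spindle and the x axis of regulator, either way round below 0.75 rad and contact force between the fingers and spindle below 0.1 N); the robot touches nothing.
It fails at once if the lock pin forced: more than 14 N between the knob's pin and the regulator's ring (contact force between spindle and regulator above 14 N).
It fails at once if a bystander moved by more than 30 mm (distance of any of beaker, scraper, tape, tin, wedge from where it was at the start of the episode above 0.03 m).
It also fails if it takes over 56 s, if anything falls off the work surface, if the arm or the gripper's body presses on something with over 40 N, if the wrist force passes 120 N, or if a joint passes its speed limit or range.

## Working session

There is one attempt and no reset: what is moved stays moved. The work goes in short steps, Python scripts to look and compute and a shell command to move; the robot and the scene stay as the last step left them, time stands still between calls to the robot, and variables do not carry over. Pictures are saved under pics/ and viewed, and the job is handed in when it is done.

```bash
ls; mkdir -p pics
cat > h.py <<'E'
import numpy as np, cv2
from plant import robot
def world(name, px, depth):
    c=robot.calibration(name); K=np.array(c["intrinsics"]); R=np.array(c["rotation"]); o=np.array(c["origin"])
    px=np.atleast_2d(px).astype(float)
    x=(px[:,0]-K[0,2])/K[0,0]*depth; y=(px[:,1]-K[1,2])/K[1,1]*depth
    return (R@np.stack([x,-y,-depth*np.ones_like(x)])).T+o
def cloud(name,d):
    v,u=np.nonzero(d>0)
    return u,v,world(name,np.stack([u,v],1),d[v,u])
E
python3 - <<'E'
from h import *
s=robot.sense(); print({k:np.round(v,3).tolist() for k,v in s.items()})
for n in ("scene","top"):
    p,d=robot.capture(n); cv2.imwrite(f"pics/{n}0.png",p); np.save(f"{n}0.npy",d); c=robot.calibration(n); print(n,c)
    for q in ("regulator","knob","spindle"):
        for r in robot.cut_out(n,q)[:2]: print(n,q,r["confidence"],r["pixel"],r["region"].sum())
E
```

```text
pics
{'clock': 0.0, 'joints': [-1.327, 0.333, -0.065, 1.461, 0.022, 1.35, -0.088], 'dq': [-0.001, 0.0, -0.001, -0.001, -0.0, -0.001, -0.0], 'tau': [-0.0, -62.328, 0.025, -38.988, -0.061, 0.04, 0.0], 'tcp_pos': [0.165, 0.603, 0.222], 'eef_rot': [0.701, 0.094, 0.701, -0.095], 'wrist_force': [0.621, -0.377, -0.097], 'moment': [0.006, 0.012, 0.004], 'gripper_width': 0.999}
scene {'intrinsics': array([[452.1811805,   0.       , 282.1511481],
       [  0.       , 452.1811805, 212.7620436],
       [  0.       ,   0.       ,   1.       ]]), 'origin': array([ 0.10996105, -0.62341381,  0.88750174]), 'rotation': array([ 0.8691702 ,  0.3497925 , -0.12777078, -0.32536596])}
scene regulator 0.92 [267.1, 268.0] 2141
scene knob 0.8 [269.7, 240.7] 477
scene knob 0.48 [268.0, 241.2] 438
scene spindle 0.85 [266.0, 240.4] 493
top {'intrinsics': array([[535.9512716 ,   0.        , 287.55468164],
       [  0.        , 535.9512716 , 208.497797  ],
       [  0.        ,   0.        ,   1.        ]]), 'origin': array([ 0.37828254, -0.05776332,  1.28550946]), 'rotation': array([ 0.71213366,  0.05991517, -0.06083541, -0.69683203])}
top regulator 0.57 [303.2, 251.1] 2040
top regulator 0.17 [305.8, 243.6] 428
top knob 0.82 [306.9, 240.0] 420
top spindle 0.62 [306.1, 239.3] 404
```

Run:
```python
import re
s=open('h.py').read()
s=s.replace('R=np.array(c["rotation"])','R=Rot.from_quat(np.roll(c["rotation"],-1)).as_matrix()').replace('import numpy','from scipy.spatial.transform import Rotation as Rot\nimport numpy',1)
open('h.py','w').write(s)
import cv2
p=cv2.imread('pics/top0.png'); cv2.imwrite('pics/topc.png',cv2.resize(p[190:300,240:380],None,fx=5,fy=5,interpolation=cv2.INTER_CUBIC))
p=cv2.imread('pics/scene0.png'); cv2.imwrite('pics/scenec.png',cv2.resize(p[200:320,200:340],None,fx=5,fy=5,interpolation=cv2.INTER_CUBIC))
```

```text
(no output)
```

View pics/topc.png

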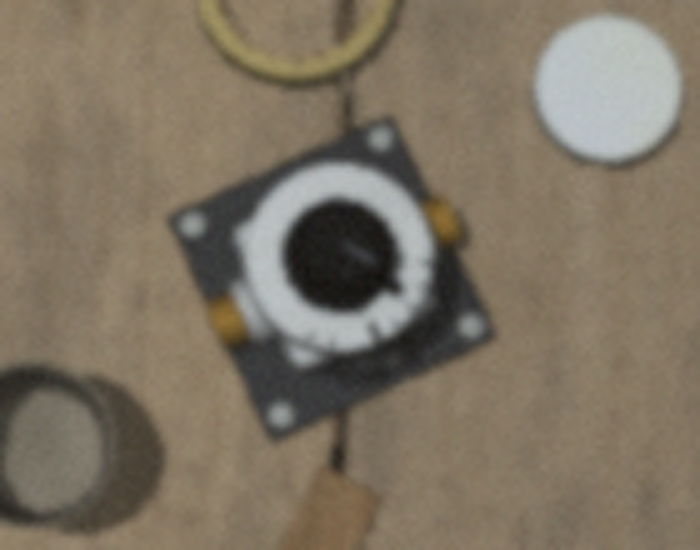

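View pics/scenec.png

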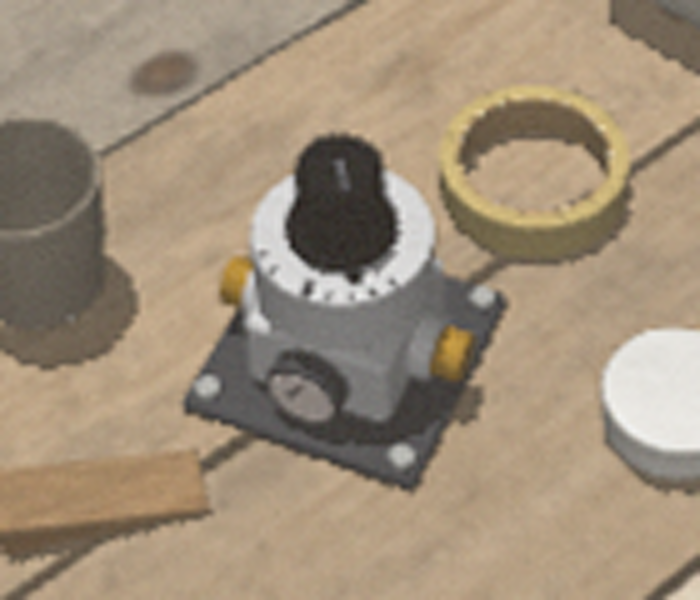

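View pics/top0.png

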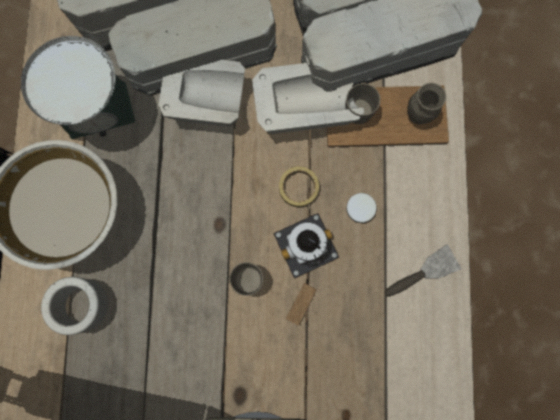

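View pics/scene0.png

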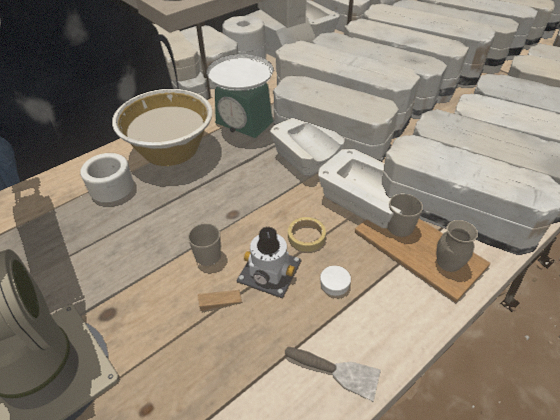

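Run:
```python
from h import *
for n in("top","scene"):
    u,v,P=cloud(n,np.load(n+"0.npy"))
    m=(abs(P[:,0]-0.31)<.3)&(abs(P[:,1]+.1)<.3)
    px={"top":(306,240),"scene":(268,241)}[n]
    i=np.argmin((u-px[0])**2+(v-px[1])**2); c=P[i]; print(n,c)
    near=np.hypot(P[:,0]-c[0],P[:,1]-c[1])<.06
    for lo,hi,lab in((.136,.150,'knobtop'),(.088,.098,'bonnet')):
        Q=P[near&(P[:,2]>lo)&(P[:,2]<hi)]
        if len(Q)>5:
            (cx,cy),r=cv2.minEnclosingCircle(Q[:,:2].astype(np.float32)); print(lab,len(Q),(round(cx,4),round(cy,4)),round(r,4),np.median(Q,0))
c=robot.calibration("top"); K=c["intrinsics"]; R=Rot.from_quat(np.roll(c["rotation"],-1)).as_matrix(); o=c["origin"]
def plane(px,z):
    px=np.array(px,float); r=R@np.array([(px[0]-K[0,2])/K[0,0],-(px[1]-K[1,2])/K[1,1],-1]); return o+r*(z-o[2])/r[2]
cr=lambda a,b:(240+(a+.5)/5-.5,190+(b+.5)/5-.5)
bon=plane(cr(340,257),.095); kt=plane(cr(340,250),.135); pt=plane(cr(398,287),.0995); mk=plane(cr(377,332),.097)
p1=plane(cr(228,320),.05);p2=plane(cr(443,222),.05)
cs=[plane(cr(*q),.008) for q in((190,224),(381,138),(472,326),(281,414))]
print("bonnet",bon,"knob",kt,"ports mid",(p1+p2)/2,"screws",np.mean(cs,0))
ctr=np.mean([bon,np.mean(cs,0)],0)
ang=lambda a,b:np.arctan2(*(a-b)[[1,0]])
print("pointer",ang(pt,bon),np.linalg.norm((pt-bon)[:2]),"mark",ang(mk,bon),np.linalg.norm((mk-bon)[:2]))
print("-x from ports",ang(p1,p2)+np.pi/2, "from screws",[ang(cs[3],cs[0]),ang(cs[2],cs[1])])
print("TCP jaw dir",Rot.from_quat(np.roll(robot.sense()["eef_rot"],-1)).as_matrix())
```

```text
top [ 0.50833952 -0.09820453  0.13974158]
knobtop 241 (0.5116, -0.1024) 0.0202 [ 0.51080957 -0.10230836  0.1406157 ]
bonnet 643 (0.5117, -0.1026) 0.0419 [ 0.51054791 -0.10157327  0.09439862]
scene [ 0.50031867 -0.11967222  0.1334347 ]
knobtop 201 (0.511, -0.1059) 0.0202 [ 0.50974506 -0.10877856  0.14214398]
bonnet 451 (0.5113, -0.1058) 0.0425 [ 0.49622077 -0.12126938  0.09553363]
bonnet [ 0.5112549  -0.10338797  0.095     ] knob [ 0.50981971 -0.10180927  0.135     ] ports mid [ 0.50980868 -0.10328931  0.05      ] screws [ 0.51232425 -0.10254906  0.008     ]
pointer -2.0476436473889104 0.028996124806153344 mark -2.673119179758045 0.037273255307486944
-x from ports 3.5911783486854807 from screws [np.float64(-2.6733326067325773), np.float64(-2.6811524148715833)]
TCP jaw dir [[-5.78777098e-06  2.63585357e-01  9.64636076e-01]
 [-5.86600833e-05  9.64636075e-01 -2.63585357e-01]
 [-9.99999998e-01 -5.81112043e-05  9.87884631e-06]]
```

```bash
python3 -m pendant '[[1,[0,-0.2,0.2],0],[1,[0,-0.45,0.45],0],[1,[0,-0.7,0.7],0],[1,[0,-0.98,1],0],[1,[0,-0.98,1],0]]' 10; python3 -c "
from plant import robot; s=robot.sense(); print(s['joints'],s['tcp_pos'],s['clock'])"
```

```text
clock: 0.82
tcp_pos: [0.2705, 0.4212, 0.2226]
eef_rot: [0.701, 0.094, 0.701, -0.094]
wrist_force: [1.1, 0.2, 0.2]
gripper_width: 0.998
[-1.12039007  0.05734549  0.03049323  1.78541834 -0.00203287  1.29839974
  0.21473782] [0.27049621 0.42117966 0.22260305] 0.8167
```

```bash
python3 -m pendant '[[1,[0,-0.25,0.25],0],[1,[0,-0.5,0.5],0],[1,[0,-0.75,0.75],0],[1,[0,-0.98,1],0],[1,[0,-0.98,1],0]]' >/dev/null;  python3 -m pendant '[[1,[0,-0.25,0.25],0],[1,[0,-0.5,0.5],0],[1,[0,-0.75,0.75],0],[1,[0,-0.98,1],0],[1,[0,-0.98,1],0]]';  python3 - <<'E'
from h import *
s=robot.sense(); print(s['joints'],s['clock'])
R=Rot.from_quat(np.roll(s["eef_rot"],-1)).as_matrix(); print(R.T@(np.array([.5113,-.104,.115])-s["tcp_pos"])/.15)
E
```

```text
clock: 1.65
tcp_pos: [0.4806, 0.0612, 0.2229]
eef_rot: [0.701, 0.094, 0.701, -0.094]
wrist_force: [1.4, 0.4, -0.1]
gripper_width: 0.998
[-7.06494433e-01 -8.29247959e-06  4.91122718e-01  1.84348478e+00
 -4.77862620e-04  1.29701094e+00  1.08882095e+00] 1.65
[ 0.71910624 -1.00918647  0.48718432]
```

```bash
python3 -m pendant '[[1,[0,-0.25,0.12],0],[1,[0,-0.5,0.25],0],[1,[0,-0.75,0.37],0],[1,[0,-1,0.48],0],[1,[0,-1,0.48],0],[1,[0,-1,0.48],0]]';  python3 - <<'E'
from h import *
s=robot.sense(); print(s['joints'],s['clock'])
R=Rot.from_quat(np.roll(s["eef_rot"],-1)).as_matrix(); print(R.T@(np.array([.5113,-.104,.109])-s["tcp_pos"])/.15)
p,d=robot.capture("scene"); cv2.imwrite("pics/s1.png",p)
E
```

```text
clock: 2.15
tcp_pos: [0.5097, -0.1031, 0.2226]
eef_rot: [0.701, 0.096, 0.7, -0.096]
wrist_force: [-0.5, 1.4, -0.2]
gripper_width: 1.003
[-0.51171941  0.09661156  0.67092884  1.76743286 -0.06177316  1.29860547
  1.47255415] 2.15
[ 0.75759519 -0.0025024   0.0118728 ]
```

View pics/s1.png

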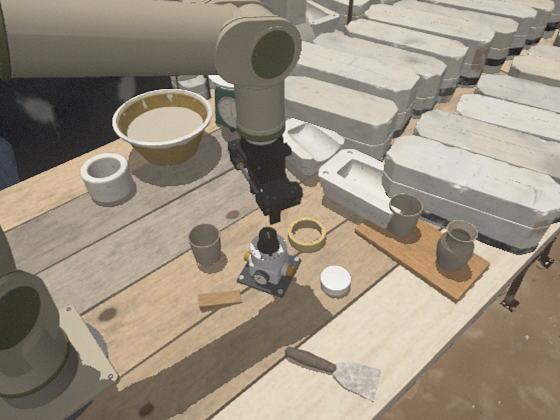

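The gripper hangs above the knob (about pixel 270,205; knob at 268,240), with clear space round it. Next I descend and read the forces.

```bash
python3 -m pendant '[[1,[0.2,0,0.01],0],[1,[0.4,0,0.01],0],[1,[0.55,0,0.01],0],[1,[0.65,0,0.01],0],[1,[0.76,0,0.01],0],[1,[0.76,0,0.01],0]]' 5; python3 -m pendant '[[0.1,[0,0,0],0],[-0.1,[0,0,0],0],[-0.3,[0,0,0],0],[-0.5,[0,0,0],0],[-0.5,[0,0,0],0],[-0.5,[0,0,0],0]]' 5
```

```text
clock: 2.7
tcp_pos: [0.5096, -0.0985, 0.1057]
eef_rot: [0.699, 0.093, 0.703, -0.093]
wrist_force: [-0.5, -1.1, 0.4]
gripper_width: 0.997
clock: 3.2
tcp_pos: [0.5115, -0.1007, 0.109]
eef_rot: [0.701, 0.094, 0.701, -0.094]
wrist_force: [0.2, 0.1, 0.5]
gripper_width: 0.634
```

```bash
python3 -m pendant '[[-0.5,[0,0,0],0],[-0.5,[0,0,0],0],[-0.5,[0,0,0],0],[-0.5,[0,0,0],0],[-0.5,[0,0,0],0],[-0.5,[0,0,0],0]]' 5;python3 -m pendant '[[-0.5,[0,0,0],0],[-0.5,[0,0,0],0],[-0.5,[0,0,0],0],[-0.5,[0,0,0],0]]' 5
```

```text
clock: 3.7
tcp_pos: [0.5106, -0.1039, 0.1087]
eef_rot: [0.701, 0.094, 0.701, -0.096]
wrist_force: [-4.0, -9.6, 2.7]
gripper_width: 0.459
clock: 4.03
tcp_pos: [0.5106, -0.1039, 0.1087]
eef_rot: [0.701, 0.094, 0.701, -0.096]
wrist_force: [-3.1, -9.5, 1.8]
gripper_width: 0.461
```

```bash
python3 -m pendant '[[-0.5,[0,-0.01,0],0],[-0.5,[0,-0.02,0],0],[-0.5,[0,-0.02,0],0],[-0.5,[0,-0.02,0],0]]'; python3 -c "
from plant import robot; s=robot.sense(); print(s['joints'],s['tcp_pos'],s['wrist_force'],s['moment'])"
```

```text
clock: 4.37
tcp_pos: [0.5105, -0.1043, 0.1087]
eef_rot: [0.701, 0.094, 0.701, -0.094]
wrist_force: [-1.0, -4.6, 2.1]
gripper_width: 0.461
[-0.47151371  0.22718741  0.65972405  1.90261398 -0.15798772  1.06343174
  1.55646705] [ 0.51049265 -0.10427015  0.10865558] [-0.98255925 -4.63403674  2.1365763 ] [-0.99236449  0.33053567 -0.03104368]
```

```bash
python3 -m pendant '[[-0.5,[0,-0.01,0],0],[-0.5,[0,-0.018,0],0],[-0.5,[0,-0.018,0],0.1],[-0.5,[0,-0.018,0],0.2],[-0.5,[0,-0.018,0],0.3],[-0.5,[0,-0.018,0],0.4],[-0.5,[0,-0.018,0],0.4]]' 14; python3 -c "
from plant import robot; s=robot.sense(); print(s['joints'],s['tcp_pos'],s['wrist_force'],s['moment'])"
```

```text
clock: 4.95
tcp_pos: [0.5106, -0.1042, 0.1087]
eef_rot: [0.677, 0.204, 0.677, -0.203]
wrist_force: [1.9, 4.7, 1.4]
gripper_width: 0.455
[-0.50820968  0.23327352  0.7048795   1.90434523 -0.17474487  1.06405803
  1.25548194] [ 0.51059408 -0.10420314  0.10867862] [1.86290461 4.65155793 1.40293987] [ 1.09208286 -0.40043013 -0.0544759 ]
```

```bash
python3 -m pendant '[[-0.5,[0,0.01,0],0.1],[-0.5,[0,0.01,0],0.2],[-0.5,[0,0.01,0],0.3],[-0.5,[0,0.01,0],0.4],[-0.5,[0,0.01,0],0.4],[-0.5,[0,0.01,0],0.4]]' 14
python3 - <<'E'
from h import *
s=robot.sense(); print(s['joints'],s['tcp_pos'],s['wrist_force'],s['moment'])
R=Rot.from_quat(np.roll(s["eef_rot"],-1)).as_matrix(); print("jaw az",np.arctan2(R[1,1],R[0,1]))
for n in("scene","top"):
  p,d=robot.capture(n); cv2.imwrite(f"pics/{n}2.png",p)
p=cv2.imread('pics/scene2.png'); cv2.imwrite('pics/scene2c.png',cv2.resize(p[180:300,200:340],None,fx=5,fy=5,interpolation=cv2.INTER_CUBIC))
E
```

```text
clock: 5.45
tcp_pos: [0.5111, -0.1038, 0.1087]
eef_rot: [0.638, 0.305, 0.638, -0.304]
wrist_force: [0.4, 5.0, 4.2]
gripper_width: 0.453
[-0.54855238  0.24214955  0.75165226  1.90471449 -0.18980766  1.06575037
  0.96039397] [ 0.51106655 -0.10376776  0.10866224] [0.37117728 5.01271144 4.20711583] [ 1.12516691 -0.20995943 -0.03890125]
jaw az 0.679408658778776
```

View pics/scene2c.png

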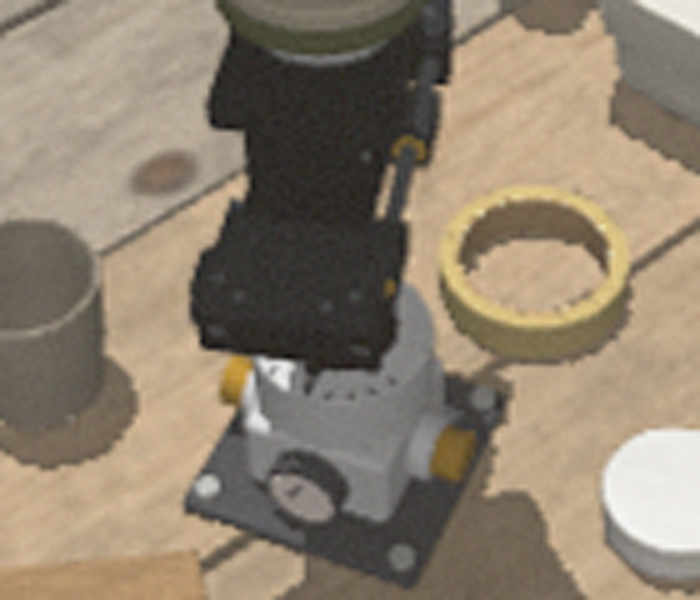

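```bash
python3 -m pendant '[[-0.5,[0,0.007,-0.01],0],[-0.5,[0,0.007,-0.01],0],[-0.5,[0,0.007,-0.01],0]]' 18; python3 -m pendant '[[-0.5,[-0.01,0,0],0],[-0.5,[-0.02,0,0],0],[-0.5,[-0.02,0,0],0],[-0.5,[-0.02,0,0],0]]';python3 -m pendant '[[-0.5,[-0.01,0,0],0],[-0.5,[-0.02,0,0],0],[-0.5,[-0.02,0,0],0],[-0.5,[-0.02,0,0],0]]'; python3 -c "
from plant import robot; s=robot.sense(); print(s['moment'])"
```

```text
clock: 5.8
tcp_pos: [0.5109, -0.1034, 0.1087]
eef_rot: [0.638, 0.306, 0.637, -0.306]
wrist_force: [4.8, 0.5, 1.5]
gripper_width: 0.454
clock: 6.13
tcp_pos: [0.5109, -0.1034, 0.1115]
eef_rot: [0.638, 0.306, 0.637, -0.306]
wrist_force: [5.0, 1.0, -1.4]
gripper_width: 0.455
clock: 6.47
tcp_pos: [0.5108, -0.1034, 0.1144]
eef_rot: [0.638, 0.306, 0.637, -0.306]
wrist_force: [5.8, -0.2, -3.1]
gripper_width: 0.45
[-0.02151915 -1.30841442  0.12048443]
```

```bash
python3 -m pendant '[[-0.5,[-0.01,0.008,0.006],0],[-0.5,[-0.02,0.008,0.006],0],[-0.5,[-0.024,0.008,0.006],0],[-0.5,[-0.024,0.008,0.006],0],[-0.5,[-0.024,0.008,0.006],0]]'
python3 - <<'E'
from h import *
s=robot.sense(); print(s['moment'],s['tcp_pos'])
p,d=robot.capture("scene"); cv2.imwrite('pics/scene3c.png',cv2.resize(p[180:300,200:340],None,fx=5,fy=5,interpolation=cv2.INTER_CUBIC))
E
```

```text
clock: 6.88
tcp_pos: [0.5111, -0.1034, 0.1175]
eef_rot: [0.637, 0.306, 0.638, -0.306]
wrist_force: [-0.5, -1.1, -8.3]
gripper_width: 0.453
[-0.30262086  0.05770423  0.03168734] [ 0.51105447 -0.1034005   0.11754982]
```

View pics/scene3c.png

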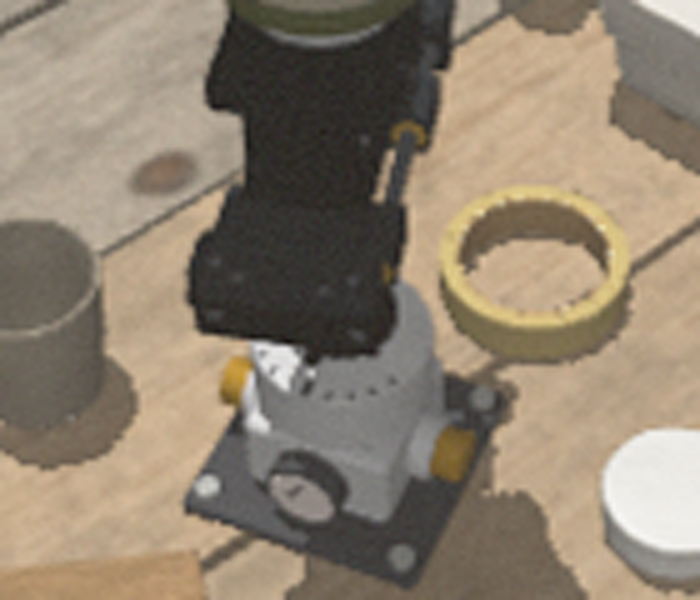

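```bash
cat > st.py <<'E'
from h import *
s=robot.sense(); R=Rot.from_quat(np.roll(s["eef_rot"],-1)).as_matrix(); print("turned %.3f"%(.679-np.arctan2(R[1,1],R[0,1])), "F",np.round(s['wrist_force'],1),"M",np.round(s['moment'],2),"z",round(float(s['tcp_pos'][2]),4), "t",s["clock"])
E
python3 -m pendant '[[-0.5,[0,0,0],0.012],[-0.5,[0,0,0],0.025],[-0.5,[0,0,0],0.038],[-0.5,[0,0,0],0.038]]'>/dev/null; python3 st.py;python3 -m pendant '[[-0.5,[0,0,0],0.012],[-0.5,[0,0,0],0.025],[-0.5,[0,0,0],0.038],[-0.5,[0,0,0],0.038]]' >/dev/null; python3 st.py
```

```text
turned 0.034 F [-2.9 -1.7 -9.8] M [-0.48  0.7   0.01] z 0.1178 t 7.2667
turned 0.064 F [-5.1 -1.7 -8.2] M [-0.53  1.21 -0.05] z 0.1179 t 7.6
```

```bash
python3 -m pendant '[[-0.5,[0,-0.006,-0.005],0.012],[-0.5,[0,-0.006,-0.005],0.025],[-0.5,[0,-0.006,-0.005],0.038],[-0.5,[0,-0.006,-0.005],0.038]]'>/dev/null; python3 st.py
```

```text
turned 0.094 F [ 0.9 -2.  -9. ] M [-0.51 -0.1  -0.03] z 0.1184 t 7.9333
```

```bash
python3 -m pendant '[[-0.5,[0,0,0],0.012],[-0.5,[0,0,0],0.025],[-0.5,[0,0,0],0.038],[-0.5,[0,0,0],0.038]]'>/dev/null; python3 st.py
```

```text
turned 0.124 F [ 1.5 -2.4 -8.1] M [-0.77 -0.15  0.  ] z 0.1184 t 8.2667
```

```bash
python3 -m pendant '[[-0.5,[0,0,0],0.012],[-0.5,[0,0,0],0.025],[-0.5,[0,0,0],0.038],[-0.5,[0,0,0],0.038]]'>/dev/null; python3 st.py
```

```text
turned 0.153 F [ 3.1 -2.5 -7.4] M [-0.61 -0.81 -0.02] z 0.1183 t 8.6
```

```bash
python3 -m pendant '[[-0.5,[0.003,0.005,0.004],0.012],[-0.5,[0.003,0.005,0.004],0.025],[-0.5,[0.003,0.005,0.004],0.038],[-0.5,[0.003,0.005,0.004],0.038]]'>/dev/null; python3 st.py
```

```text
turned 0.183 F [ 0.  -0.3 -7.1] M [-0.38 -0.02 -0.09] z 0.1175 t 8.9333
```

```bash
python3 -m pendant '[[-0.5,[0,0,0],0.012],[-0.5,[0,0,0],0.025],[-0.5,[0,0,0],0.038],[-0.5,[0,0,0],0.038]]'>/dev/null; python3 st.py
```

```text
turned 0.213 F [-2.3 -1.2 -7.6] M [-0.48  0.42 -0.03] z 0.1175 t 9.2667
```

```bash
python3 -m pendant '[[-0.5,[0,0,0],0.012],[-0.5,[0,0,0],0.025],[-0.5,[0,0,0],0.038],[-0.5,[0,0,0],0.038]]'>/dev/null; python3 st.py
```

```text
turned 0.243 F [-4.9  0.4 -1.8] M [-0.17  1.08 -0.11] z 0.118 t 9.6
```

```bash
python3 -m pendant '[[-0.5,[0,-0.005,-0.004],0],[-0.5,[0,-0.005,-0.004],0],[-0.5,[0,-0.005,-0.004],0]]'>/dev/null; python3 st.py;  python3 -m pendant '[[-0.5,[0,0,0],0.01],[-0.5,[0,0,0],0.02],[-0.5,[0,0,0],0.02]]'>/dev/null; python3 st.py
```

```text
turned 0.242 F [ 0.2 -0.2 -1.1] M [-0.23  0.17 -0.2 ] z 0.1181 t 9.85
turned 0.258 F [ 0.6 -0.9  0.1] M [-0.33 -0.08 -0.04] z 0.1181 t 10.1
```

Pull dropped by about 6–7 N, the sign of the notch. I stop turning, release, and look.

```bash
python3 -m pendant '[[-0.2,[0,0,0],0],[0.1,[0,0,0],0],[0.4,[0,0,0],0],[0.7,[0,0,0],0],[1,[0,0,0],0],[1,[0,0,0],0],[1,[0,0,0],0],[1,[0,0,0],0],[1,[0,0,0],0],[1,[0,0,0],0]]'; python3 st.py
```

```text
clock: 10.93
tcp_pos: [0.5108, -0.103, 0.1177]
eef_rot: [0.593, 0.384, 0.594, -0.384]
wrist_force: [0.7, 0.4, 1.1]
gripper_width: 0.978
turned 0.258 F [0.7 0.4 1.1] M [-0.04 -0.02  0.01] z 0.1177 t 10.9333
```

```bash
python3 -m pendant '[[1,[0,0,0],0],[1,[-0.15,0,0],0],[1,[-0.35,0,0],0],[1,[-0.6,0,0],0],[1,[-0.8,0,0],0],[1,[-1,0,0],0],[1,[-1,0,0],0]]'
python3 - <<'E'
from h import *
p,d=robot.capture("scene"); cv2.imwrite('pics/scene4c.png',cv2.resize(p[180:300,200:340],None,fx=5,fy=5,interpolation=cv2.INTER_CUBIC))
u,v,P=cloud("scene",d)
near=np.hypot(P[:,0]-.5111,P[:,1]+.1045)<.021
Q=P[near&(P[:,2]<.19)]; z=Q[:,2]
print(np.percentile(z,[50,80,90,95,99]), np.histogram(z,bins=np.arange(.09,.19,.004)))
d0=np.load("scene0.npy");u,v,P=cloud("scene",d0);z=P[np.hypot(P[:,0]-.5111,P[:,1]+.1045)<.021][:,2]
print(np.percentile(z,[50,80,90,95,99]))
E
```

```text
clock: 11.52
tcp_pos: [0.513, -0.1036, 0.2732]
eef_rot: [0.596, 0.386, 0.591, -0.383]
wrist_force: [0.4, 0.4, 0.4]
gripper_width: 1.003
[0.14467664 0.15227035 0.15310242 0.15382847 0.15474875] (array([  2,  20,   1,   0,   1,  29,  16,  18,  22,  23,  16,  24,  14,
        25,  40, 137,  16,   0,   0,   0,   0,   0,   0,   0]), array([0.09 , 0.094, 0.098, 0.102, 0.106, 0.11 , 0.114, 0.118, 0.122,
       0.126, 0.13 , 0.134, 0.138, 0.142, 0.146, 0.15 , 0.154, 0.158,
       0.162, 0.166, 0.17 , 0.174, 0.178, 0.182, 0.186]))
[0.13739351 0.14276463 0.14374857 0.14426303 0.1453017 ]
```

View pics/scene4c.png

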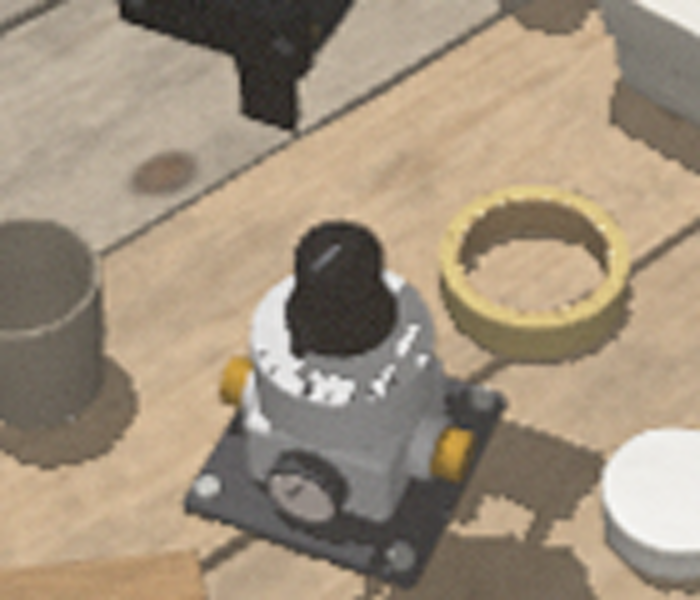

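The picture shows the free knob standing about 9.4 mm higher than at the start. Its top line (crop 325,258) and nose (crop 300,345) are a little clockwise past the mark, and the gripper is well clear.

```bash
python3 -c "
from plant import robot; print(robot.hand_in())"
```

```text
the job is handed in; nothing more can be done
None
```

The regulator is set and the knob is locked out. I handed the job in at about 11.6 s of the 56 s allowed, and hand-in gives no verdict.

- **Setting the mark:** I gripped the knob pushed in and turned it 0.625 rad clockwise; the measured offset to the mark was 0.626 rad. The gripper partly hid the pointer at that moment, so its position there rests on the measured turn and a partial view.
- **Locking:** I pulled the knob about 9 mm out and turned it clockwise in 0.03 rad steps. At about 0.24 rad past the mark the pull fell from 7.6 N to about 1 N, which is the drop expected when the pin enters the notch. I then turned about 0.015 rad further as a check, and the torque about the knob's axis stayed low. I stopped there, opened the gripper and raised it clear.
- **Last checks:**
  - After release, the depth picture showed the knob's top about 9.4 mm higher than at the start.
  - The pointer was roughly 0.25 rad past the mark, judged from the turned angle.
  - The wrist force was near zero.
  - The beaker, tape, tin and wedge looked undisturbed in the part of the last picture I viewed. The scraper was outside that part and I did not check it again, but the arm never went near it.

No check failed or disagreed.

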